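Bring the salt round on the condiment carousel

TASK

Push sideways on the spokes of the condiment carousel with a fingertip, without gripping or forcing them, to turn the tray until the salt shaker stands in the middle of the opening in the wire guard rail, where the small serving ledge is. Either direction will do. The four things on the tray must ride round upright and must not be touched or lifted, the other things on the worktop stay where they are, and the tray is left at rest.

Things in the scene. Friction and masses are not known exactly. Their poses are not given: they have to be found in the camera images.
- carousel: Fixed foot of the carousel: a round wooden plate of 116 mm radius, 12 mm thick, with a steel wire guard rail (109 mm radius, top 53 mm above the worktop) all round except for a 60 degree opening. At the opening a wooden ledge 90 mm wide sticks out to 156 mm from the axis. Origin: on the turning axis at worktop height; z up; the opening and ledge lie in its own -x direction.
- opening (a point): The point on the tray's surface, 65 mm from the turning axis, in the middle of the guard rail's opening, 28 mm above the worktop; it belongs to the fixed foot and does not turn. The salt shaker's underside belongs here.
- hub (a point): Point on the vertical turning axis at the height of the spokes' centre line, 176 mm above the worktop. The hub round it is a steel knob of 19 mm radius, its top at 192 mm, on a slim steel post. Beware the arm's elbow: a white globe lamp, 200 mm across, hangs between robot and worktop, its centre 0.29 m straight ahead of the robot base, from 0.59 to 0.78 m above worktop height.
- tray: The turning part: wooden disc of 101 mm radius (top 28 mm above the worktop), slim post and, on top, a hub knob with three spokes. Origin on the axis, 16 mm above the worktop; one spoke along its own +x, the others 120 degrees to either side. Turns 4 rad or more either way. Damped bearing: about 2 N sideways on a spoke 70 mm from the axis turns it slowly; it stops when not pushed. Things on it ride along by friction.
- spoke_end (a point): Centre of the wooden ball (10 mm radius) at the end of one of the three straight level steel spokes (11 mm thick), 96 mm from the axis, 176 mm above the worktop; it turns with the tray. The other spokes are alike, 120 degrees apart. Push these only. Below them is free air down to the things on the tray, the tallest ending 133 mm above the worktop.
- salt_shaker: Glass salt shaker with a pale domed top, 44 mm across, 90 mm high, standing on the tray at about 65 mm from the axis; loose, must not be touched or tipped. Origin: centre of its underside, z up.
- spice_jar: Slim glass spice jar with dark cap, 41 mm across, 105 mm high, standing on the tray at about 65 mm from the axis; loose, must not be touched or tipped. Origin: centre of its underside, z up.
- honey_jar: Jar with a wide screw lid, 62 mm across, 86 mm high, standing on the tray at about 65 mm from the axis; loose, must not be touched or tipped. Origin: centre of its underside, z up.
- tea_light: Flat tea light in a metal cup, 38 mm across, 15 mm high, standing on the tray at about 65 mm from the axis; loose, must not be touched or tipped. Origin: centre of its underside, z up.
- pepper_mill: Bystander on the worktop, to be left alone: wooden pepper mill, 58 mm across, 170 mm high. Origin: centre of its underside.
- fish_tin: Bystander on the worktop, to be left alone: flat food tin, 63 x 105 mm, 24 mm high. Origin: centre of its underside.
Things that resemble listed ones, but are neither listed nor needed, are in the scene too. Several things have the shape of the tea_light; the one meant has the colours described above. Leave any turquoise look-alike of the honey_jar alone.

How it is judged:
By the outcome, as a careful person would: the job done as asked, in the order asked, and still so for the second after the job is handed in, with the robot touching nothing.
It also fails if it takes over 51 s, if anything falls off the work surface, if the arm or the gripper's body presses on something with over 40 N, if the wrist force passes 120 N, or if a joint passes its speed limit or range.

ROBOT

A 6-joint arm with a two-finger parallel gripper is mounted at the origin on a cart in front of the work surface, level with it; the furniture and walls round the work are solid. World frame = base frame: x ahead of the robot, y to its left, z up, the work surface at z = 0. Lengths are in m, angles in rad, forces in N, time in s.
With the tool pointing down it reaches from about 0.375 to 0.975 m from the base axis. Payload 3.8 kg.
Tool frame: the origin (TCP) lies midway between the tips of the shut fingers; the grasp point (between the pads) lies 19 mm behind it; z points along the fingers, y is the line along which they close (so a half turn about z gives the same grasp; the last joint's range is limited). The gripper opens to 85 mm and grips with 20 to 120 N. Pads are 22 mm wide; open, the fingers measure 114 mm over their backs; the gripper's body (76 mm by 85 mm) begins 54 mm behind the grasp point. The pads swing forward as they close: fully open they stand 13 mm farther back than shut.
Start: joints at [1.271, 0.264, 1.604, -0, 1.274, -0.037], TCP at [0.175, 0.652, 0.231] pointing down, gripper open.
Joint ranges: [-2.63, 2.63], [-0.94, 2.18], [0.31, 2.57], [-1.31, 4.45], [0, 2.66], [-2.55, 2.55]. Speed limits (rad/s): [2.57, 2.57, 3.14, 3.14, 3.14, 3.14].

INTERFACE

Orientations are given as a rotation vector (axis times angle).
In Python, from workcell import bot gives the robot as it stands.
- The arm moves only by the tool jog_arm, never from a script. Its argument "motion" is a list of rows, each a list of 5 numbers: the opening, from -1 (shut) to 1 (fully open), then the shift along the tool's x, y, z in mm, then the turn about the tool's z in degrees. In form: [[claw, x, y, z, twist], ...]. A call has 1 to 10 rows; each row shifts and turns the commanded pose from where the row before left it, along the tool's axes as they then stand; what a row does not reach is not made up. A row lasts 1/12 s, in which the tool goes at most 41.7 mm and 7.16 degrees, less where a joint would pass 70% of its speed; a pose out of reach is approached as far as the arm can. A call with a gripper value outside its range is refused whole. The fingers move at their own pace and stop on an object; "force" is the grip in N (left out, the last holds). Time passes only in rows, so rows that do not move let the fingers close. It gives the time, the measured TCP pose, the force, the opening and the grip force at its end, in the units of the state.
- bot.read_state(): the state, without advancing time (a new reading comes with each control period).
- bot.read_camera(name): name is "scene" or "top" or "wrist"; returns (picture, depth): 384x512x3 uint8, red, green, blue; 384x512 float32, m along the optical axis (not along the pixel's ray), 0 where there is no reading.
- bot.get_calibration(name): a dict with "vfov" (degrees; the focal length in pixels is half the picture's height over the tangent of half this angle, whatever the lens; pixels are square), "cx", "cy" (the principal point, pixels), "rvec" (rotation vector, rad) and "tvec" (3), from world to camera coordinates, as OpenCV has them; the wrist camera has in their place "tool_from_camera" (4x4, takes a point from camera to tool coordinates, whose origin is the TCP and whose axes are the flange's). Camera axes: x right, y down, z forward; pixel columns grow to the right and rows downward; lengths in m; the calibration is good to about 2 mm. A picture is of the moment at which its call begins: read the wrist's pose just before it. get_calibration takes no time and is no camera call.
- bot.finish_job(): hands the job in; it is judged then, once.
The state is a dict: "time": time; "q": joint angles; "joint_vel": joint speeds; "joint_torque": joint torques, N m; "tool_pos": TCP position; "tcp_rot": TCP orientation; "wrist_force": force on the tool from outside, world axes, zero at the start; "torque": the same for the moment, N m; "width": opening from 0.0 (shut) to 1.0 (fully open); "grip_force": force on a finger pad.
Only numpy, scipy, OpenCV 4.12 (cv2) and the standard library are available. Lean on these libraries where they do the work, as an engineer would, in place of code of your own. Each camera call takes 0.05 s, during which the arm holds its last target. There are 200 camera calls.

## Working session

There is one attempt and no reset: what is moved stays moved. The work goes in short steps, Python scripts to look and compute and a tool call to move; the robot and the scene stay as the last step left them, time stands still between calls to the robot, and variables do not carry over. Pictures are saved under pics/ and viewed, at most 10 in all, crops included, and the job is handed in when it is done.

Besides the shell and the picture viewer there is one more tool, called after "Call:" in YAML: its name, and indented under it one key for each argument. jog_arm: Moves the arm, as the interface text tells. Its arguments: {"type":"object","properties":{"motion":{"type":"array"},"force":{"type":"number"}},"required":["motion"]}

```bash
mkdir -p pics; cat > h.py <<'E'
import numpy as np, cv2
from workcell import bot
def cal(n):
    c=bot.get_calibration(n); f=192/np.tan(np.radians(c['vfov'])/2)
    R=cv2.Rodrigues(np.array(c['rvec'],float))[0]; t=np.array(c['tvec'],float)
    return f,c['cx'],c['cy'],R,t
def plane(n,u,v,z):
    f,cx,cy,R,t=cal(n); d=R.T@np.array([(u-cx)/f,(v-cy)/f,1]); o=-R.T@t
    return o+d*(z-o[2])/d[2]
def cloud(n,D):
    f,cx,cy,R,t=cal(n); v,u=np.indices(D.shape)
    P=np.stack([(u-cx)/f*D,(v-cy)/f*D,D],-1)
    return (P-t)@R
E
python3 - <<'E'
from h import *
print(bot.get_calibration('scene').keys())
for n in('scene','top'):
    p,d=bot.read_camera(n); np.savez(f'{n}0.npz',p=p,d=d)
    cv2.imwrite(f'pics/{n}0.png',p[:,:,::-1]); print(n,cal(n)[4],-cal(n)[3].T@cal(n)[4])
s=bot.read_state(); print(s['time'],s['tool_pos'],s['tcp_rot'])
E
```

```text
dict_keys(['vfov', 'cx', 'cy', 'rvec', 'tvec'])
scene [-0.25565682  0.37059211  0.58478491] [ 0.05026366 -0.40202359  0.61686539]
top [0.31941528 0.50352349 0.97128072] [0.41048935 0.29951175 1.02016639]
0.1 [0.17515006 0.65118214 0.23006037] [-0.41152798 -3.11418883  0.00319458]
```

View pics/scene0.png

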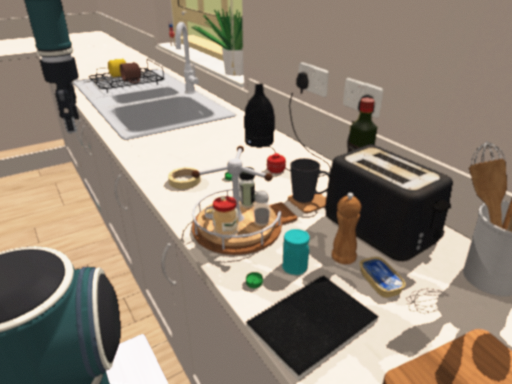

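View pics/top0.png

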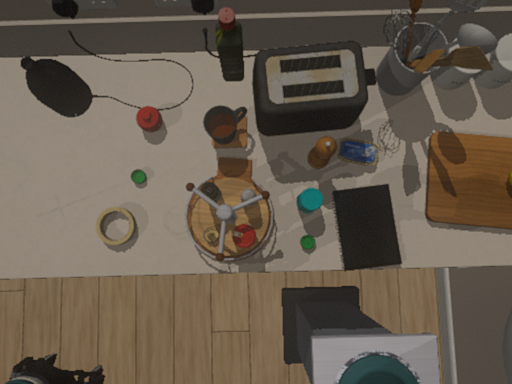

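The scene view shows the carousel at about (237,222), with the jars on it, the turquoise can at (296,252) and the mill at (346,228). In the top view the hub is at about (225,212), with spoke balls at (190,187), (266,195) and (220,257), and the ledge at about (235,168). I'll enlarge the carousel next.

```bash
python3 - <<'E'
from h import *
p=np.load('top0.npz')['p']; q=np.load('scene0.npz')['p']
a=cv2.resize(p[150:275,165:295],None,fx=4.4,fy=4.4,interpolation=2)
b=cv2.resize(q[130:260,170:300],None,fx=4.4,fy=4.4,interpolation=2)
cv2.imwrite('pics/c1.png',np.clip(a[:,:,::-1]*1.5,0,255)); cv2.imwrite('pics/c2.png',b[:,:,::-1])
P=cloud('top',np.load('top0.npz')['d'])
for u,v in((225,212),(190,187),(266,195),(220,257),(235,168),(210,190),(247,197),(244,236),(212,236)):
    print(u,v,P[v,u].round(3),plane('top',u,v,.176).round(3))
E
```

```text
225 212 [0.467 0.363 0.194] [0.468 0.365 0.176]
190 187 [0.524 0.439 0.186] [0.525 0.441 0.176]
266 195 [0.502 0.274 0.186] [0.503 0.274 0.176]
220 257 [0.371 0.376 0.185] [0.371 0.377 0.176]
235 168 [0.595 0.348 0.012] [0.565 0.34  0.176]
210 190 [0.523 0.402 0.133] [0.517 0.397 0.176]
247 197 [0.506 0.317 0.12 ] [0.5   0.315 0.176]
244 236 [0.415 0.326 0.114] [0.414 0.324 0.176]
212 236 [0.417 0.409 0.037] [0.416 0.394 0.176][ WARN:0@0.174] global loadsave.cpp:1063 imwrite_ Unsupported depth image for selected encoder is fallbacked to CV_8U.
```

View pics/c1.png

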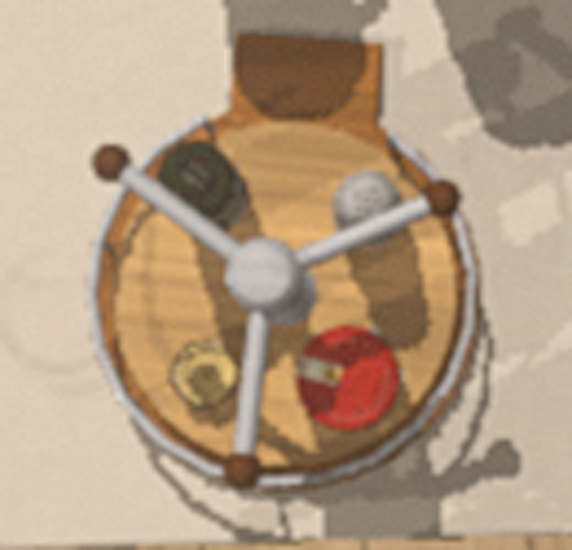

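View pics/c2.png

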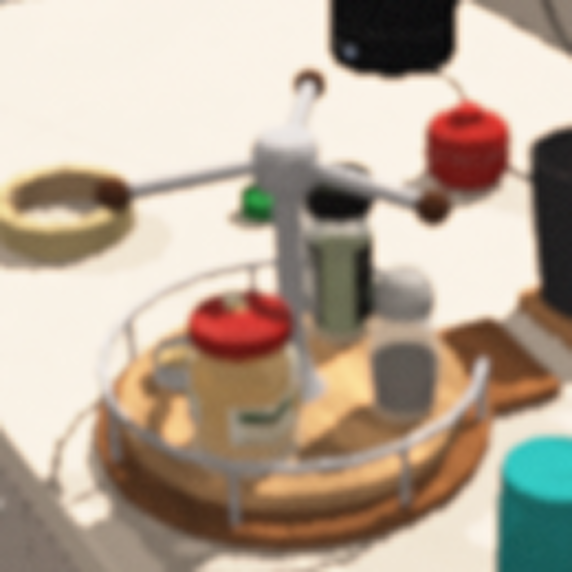

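```bash
cat >> h.py <<'E'
def salt(P,A,a0,tol=.036):
    c=A+.065*np.array([np.cos(a0),np.sin(a0)])
    m=(np.hypot(P[...,0]-c[0],P[...,1]-c[1])<tol)&(P[...,2]>.06)&(P[...,2]<.123)
    return P[m]
E
python3 - <<'E'
from h import *
A=np.array([.4665,.364])
for n in('top','scene'):
    z=np.load(n+'0.npz'); P=cloud(n,z['d'])
    dx=P[...,:2]-A; r=np.hypot(*np.moveaxis(dx,-1,0)); az=np.degrees(np.arctan2(dx[...,1],dx[...,0]))
    k=(P[...,2]>.162)&(P[...,2]<.2)&(r<.022); print(n,'hub',P[k].mean(0).round(4),k.sum())
    m=(P[...,2]>.005)&(P[...,2]<.018)&(r>.12)&(r<.165)
    p=P[m]; print('ledge n',m.sum(),'r',np.hypot(*(p[:,:2]-A).T).max(),'az',az[m].min(),az[m].max(),np.median(az[m]))
    pts=p[:,:2].astype(np.float32)
    print('ledge rect',cv2.minAreaRect(pts), (p[:,:2].min(0)+p[:,:2].max(0))/2)
    # rail in top
    t=(P[...,2]>.04)&(P[...,2]<.06)&(r>.102)&(r<.116); a=np.sort(az[t]); 
    if len(a)>2:
        g=np.diff(np.r_[a,a[0]+360]); i=g.argmax(); print('rail gap',a[i],g[i],'mid',a[i]+g[i]/2)
    s=salt(P,A,np.radians(-50)); xy=s[:,:2]
    print('salt',len(s),s.min(0),s.max(0),cv2.minEnclosingCircle(xy.astype(np.float32)))
    s2=s[s[:,2]>.108]; print(' dome',len(s2),s2.mean(0))
    for rr in((.08,.1),(.09,.115)):
        k=(P[...,2]>.166)&(P[...,2]<.19)&(r>.05)&(r<.108); 
    print('spokes',np.degrees(np.angle(np.mean(np.exp(3j*np.radians(az[k])))))/3,k.sum())
E
```

```text
top hub [0.4658 0.3645 0.1885] 264
ledge n 532 r 0.16342609082005033 az -178.23717324917772 177.37718290776968 -4.654128943142021
ledge rect ((0.4737561047077179, 0.36007440090179443), (0.30885249376296997, 0.30283740162849426), 68.38622283935547) [0.47504448 0.36401395]
rail gap -34.539095390082274 58.26643006954724 mid -5.405880355308653
salt 165 [0.48882181 0.29510464 0.0607369 ] [0.52607483 0.33523606 0.12240274] ((0.5099034905433655, 0.3155699670314789), 0.021327689290046692)
 dome 125 [0.51162993 0.31613146 0.11550079]
spokes 52.200335168139766 442
scene hub [0.4597 0.3536 0.1808] 190
ledge n 257 r 0.16099313752888647 az -28.954023939021592 12.107253319342567 -11.062241530280101
ledge rect ((0.597216010093689, 0.34535014629364014), (0.0920175313949585, 0.043621666729450226), 85.31111145019531) [0.59728837 0.34492555]
rail gap -36.846662068334034 64.78448240135398 mid -4.454420867657042
salt 363 [0.48717896 0.28977117 0.06009865] [0.52390515 0.32655326 0.11814652] ((0.5065478086471558, 0.309890478849411), 0.02088618092238903)
 dome 84 [0.50543369 0.30634106 0.11325351]
spokes 52.13150227073455 328
```

Measurements agree across both views:

| Item | Position or direction |
|---|---|
| Axis | (0.466, 0.364) |
| Spokes | 52°, 172° and −68° |
| Opening | about −5° |
| Salt shaker (pale dome, top-view pixel 247,197) | −48°, at r = 65.6 mm |
| Spice jar (dark cap) | pixel 210,190 |
| Honey jar (red lid) | pixel 244,236 |
| Tea light (yellow, in metal cup) | pixel 212,236 |
| Green tea-light look-alikes | on the worktop |

The tray has to turn about +43° counter-clockwise. I'll push the 52° spoke with the shut fingertips.

Call:
jog_arm:
  motion:
    - [-1,-20.8,-7.8,0,0]
    - [-1,-20.8,-7.8,0,0]
    - [-1,-20.8,-7.8,0,0]
    - [-1,-20.8,-7.8,0,0]
    - [-1,-20.8,-7.8,0,0]
    - [-1,-20.8,-7.8,0,0]
    - [-1,-20.8,-7.8,0,0]
    - [-1,-20.8,-7.8,0,0]
    - [-1,-20.8,-7.8,0,0]
    - [-1,-20.8,-7.8,0,0]

```text
time: 0.93
tool_pos: [0.3565, 0.5214, 0.2306]
tcp_rot: [-0.411, -3.114, 0.002]
wrist_force: [0.9, 0.4, 0.5]
width: 0.001
grip_force: 0.0
```

Call:
jog_arm:
  motion:
    - [-1,-20.8,-7.8,0,0]
    - [-1,-20.8,-7.8,0,0]
    - [-1,-20.8,-7.8,0,0]
    - [-1,-20.8,-7.8,0,0]
    - [-1,-20.8,-7.8,0,0]
    - [-1,-20.8,-7.8,0,0]
    - [-1,-20.8,-7.8,0,0]
    - [-1,-20.8,-7.8,0,0]
    - [-1,-20.8,-7.8,0,0]
    - [-1,-20.8,-7.8,0,0]

```text
time: 1.77
tool_pos: [0.537, 0.3921, 0.2306]
tcp_rot: [-0.412, -3.114, 0.001]
wrist_force: [-0.0, -0.4, 0.3]
width: -0.002
grip_force: 0.0
```

Call:
jog_arm:
  motion:
    - [-1,0,0,0,6]
    - [-1,0,0,0,6]
    - [-1,0,0,0,6]
    - [-1,0,0,0,5]
    - [-1,0,0,0,0]
    - [-1,0,0,0,0]

```text
time: 2.27
tool_pos: [0.5363, 0.3929, 0.2307]
tcp_rot: [-1.02, -2.971, 0.001]
wrist_force: [0.9, 0.1, -0.6]
width: 0.0
grip_force: 0.0
```

```bash
cat >> h.py <<'E'
H=np.array([.466,.3643])
def pose(spoke):
    s=bot.read_state(); R=cv2.Rodrigues(np.array(s['tcp_rot']))[0]; p=np.array(s['tool_pos'])
    print('t',s['time'],'p',p.round(4),'xaz',np.degrees(np.arctan2(R[1,0],R[0,0])).round(2),'tilt',R[2].round(3),'w',s['width'],'F',np.round(s['wrist_force'],2))
    a=np.radians(spoke); d=p[:2]-H
    print('radial',d@[np.cos(a),np.sin(a)],'tang',d@[-np.sin(a),np.cos(a)])
E
python3 - <<'E'
from h import *
pose(52.2)
E
```

```text
t 2.2667 p [0.5363 0.3929 0.2307] xaz 142.08 tilt [ 0.    -0.001 -1.   ] w 0.0002643524690736008 F [ 0.91  0.09 -0.55]
radial 0.06568431097739257 tang -0.03800260080578665
```

In position. Next I descend to z≈0.161, then ease up to the spoke.

Call:
jog_arm:
  motion:
    - [-1,0,0,14,0]
    - [-1,0,0,14,0]
    - [-1,0,0,14,0]
    - [-1,0,0,14,0]
    - [-1,0,0,10,0]
    - [-1,0,0,4,0]
    - [-1,0,0,0,0]

```text
time: 2.85
tool_pos: [0.5354, 0.3924, 0.1587]
tcp_rot: [-1.023, -2.968, 0.005]
wrist_force: [-0.8, 0.8, -0.4]
width: 0.001
grip_force: 0.0
```

Call:
jog_arm:
  motion:
    - [-1,5,0,0,0]
    - [-1,5,0,0,0]
    - [-1,5,0,0,0]
    - [-1,2,0,0,0]
    - [-1,1,0,0,0]
    - [-1,1,0,0,0]
    - [-1,0,0,0,0]

```text
time: 3.43
tool_pos: [0.5215, 0.4051, 0.1617]
tcp_rot: [1.024, 2.97, 0.001]
wrist_force: [-0.8, 0.0, 0.5]
width: 0.002
grip_force: 0.0
```

```bash
python3 - <<'E'
from h import *
pose(52.2)
E
```

```text
t 3.4333 p [0.5215 0.4051 0.1617] xaz 141.96 tilt [-0.     0.001 -1.   ] w 0.0022178523394821054 F [-0.76  0.    0.49]
radial 0.06623394640577966 tang -0.018851932742135855
```

Call:
jog_arm:
  motion:
    - [-1,0.8,0,0,0]
    - [-1,0.8,0,0,0]
    - [-1,0.6,0.1,0,-0.5]
    - [-1,0.9,0.2,0,-0.8]
    - [-1,1.15,0.28,0,-1]
    - [-1,1.15,0.28,0,-1]
    - [-1,1.15,0.28,0,-1]
    - [-1,1.15,0.28,0,-1]
    - [-1,1.15,0.28,0,-1]
    - [-1,1.15,0.28,0,-1]

```text
time: 4.27
tool_pos: [0.5145, 0.4123, 0.1614]
tcp_rot: [0.83, 3.03, 0.0]
wrist_force: [1.3, -0.5, 1.0]
width: -0.005
grip_force: 1.0
```

```bash
cat >> h.py <<'E'
def look(tag,salt0=-48):
    p,d=bot.read_camera('top'); np.savez(tag+'.npz',p=p,d=d); P=cloud('top',d)
    dx=P[...,:2]-H; r=np.hypot(dx[...,0],dx[...,1]); az=np.arctan2(dx[...,1],dx[...,0])
    k=(P[...,2]>.18)&(P[...,2]<.19)&(r>.086)&(r<.106)
    print('balls',sorted(set(np.degrees(az[k]).round(0))))
    s=salt(P,H,np.radians(salt0)); c,R=cv2.minEnclosingCircle(s[:,:2].astype(np.float32)); e=np.array(c)-H
    print('salt',c,R,'az',np.degrees(np.arctan2(e[1],e[0])),'r',np.hypot(*e),'top z',s[:,2].max())
E
python3 - <<'E'
from h import *
look('t1',-40); pose(60)
E
```

```text
balls [np.float64(-65.0), np.float64(-64.0), np.float64(-63.0), np.float64(-62.0), np.float64(-61.0), np.float64(-60.0), np.float64(-59.0), np.float64(-58.0), np.float64(-57.0), np.float64(-56.0), np.float64(-55.0), np.float64(-54.0)]
salt (0.5246008038520813, 0.3134532570838928) 0.011366337537765503 az -40.94752109586372 r 0.07758508540490756 top z 0.11741508935773118
t 4.3167 p [0.5142 0.4125 0.1613] xaz 149.39 tilt [ 0. -0. -1.] w 0.003286195373874805 F [ 0.66 -0.15  0.24]
radial 0.06586330385665894 tang -0.017649602257624304
```

The tray turned about 8° at low force, so I'll keep going.

Call:
jog_arm:
  motion:
    - [-1,0.9,0.2,0,-0.8]
    - [-1,1.15,0.28,0,-1]
    - [-1,1.15,0.28,0,-1]
    - [-1,1.15,0.28,0,-1]
    - [-1,1.15,0.28,0,-1]
    - [-1,1.15,0.28,0,-1]
    - [-1,1.15,0.28,0,-1]
    - [-1,1.15,0.28,0,-1]
    - [-1,1.15,0.28,0,-1]
    - [-1,1.15,0.28,0,-1]

```text
time: 5.15
tool_pos: [0.5056, 0.4197, 0.1613]
tcp_rot: [0.569, 3.09, -0.0]
wrist_force: [1.2, -1.3, 1.6]
width: -0.006
grip_force: 0.9
```

Call:
jog_arm:
  motion:
    - [-1,1.15,0.28,0,-1]
    - [-1,1.15,0.28,0,-1]
    - [-1,1.15,0.28,0,-1]
    - [-1,1.15,0.28,0,-1]
    - [-1,1.15,0.28,0,-1]
    - [-1,1.15,0.28,0,-1]
    - [-1,1.15,0.28,0,-1]
    - [-1,1.15,0.28,0,-1]
    - [-1,1.15,0.28,0,-1]
    - [-1,1.15,0.28,0,-1]

```text
time: 5.98
tool_pos: [0.4954, 0.4257, 0.1612]
tcp_rot: [-0.297, -3.127, 0.0]
wrist_force: [1.9, -2.0, 1.2]
width: 0.003
grip_force: 0.9
```

Call:
jog_arm:
  motion:
    - [-1,1.15,0.28,0,-1]
    - [-1,1.15,0.28,0,-1]
    - [-1,1.15,0.28,0,-1]
    - [-1,1.15,0.28,0,-1]
    - [-1,1.15,0.28,0,-1]
    - [-1,1.15,0.28,0,-1]
    - [-1,1.15,0.28,0,-1]
    - [-1,0.9,0.2,0,-0.8]
    - [-1,0.6,0.1,0,-0.5]
    - [-1,0,0,0,0]

```text
time: 6.82
tool_pos: [0.486, 0.4292, 0.1612]
tcp_rot: [-0.072, -3.14, -0.0]
wrist_force: [0.2, -0.7, -0.9]
width: -0.005
grip_force: 0.4
```

```bash
python3 - <<'E'
from h import *
look('t2',-11); pose(89)
cv2.imwrite('pics/t2.png',cv2.resize(np.load('t2.npz')['p'][140:280,160:310],None,fx=4,fy=4)[:,:,::-1])
E
```

```text
balls [np.float64(-37.0), np.float64(-36.0), np.float64(-35.0), np.float64(-34.0), np.float64(-33.0), np.float64(-32.0), np.float64(-31.0), np.float64(-30.0), np.float64(-29.0), np.float64(-28.0), np.float64(-27.0), np.float64(-26.0)]
salt (0.5303061604499817, 0.3500356376171112) 0.02109932154417038 az -12.506819119430425 r 0.06586922123426965 top z 0.1206535632725789
t 6.8667 p [0.486  0.4292 0.1612] xaz 177.35 tilt [ 0.  0. -1.] w -0.00024364770021193202 F [ 1.21 -0.46  0.67]
radial 0.06524840190607252 tang -0.01885454970580981
```

View pics/t2.png

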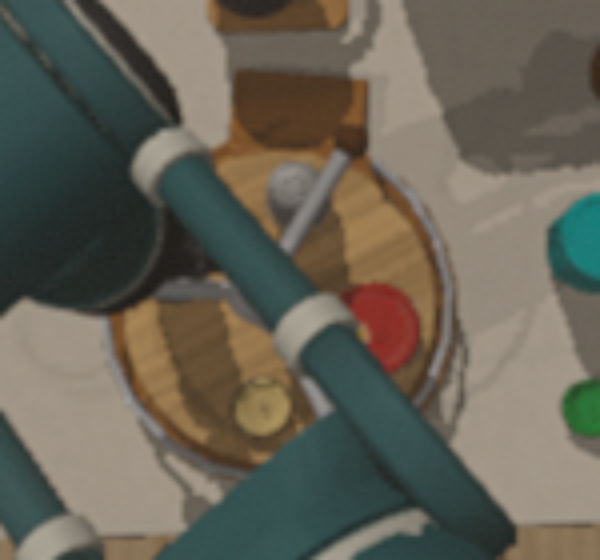

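The picture shows the salt shaker at crop (293,190), upright and nearly at the ledge, with the other three jars still in place. The salt is at −12.5°, so about 7.5° remains.

Call:
jog_arm:
  motion:
    - [-1,0.6,0.15,0,-0.5]
    - [-1,1.0,0.24,0,-0.9]
    - [-1,1.15,0.28,0,-1]
    - [-1,1.15,0.28,0,-1]
    - [-1,1.15,0.28,0,-1]
    - [-1,1.15,0.28,0,-1]
    - [-1,0.9,0.2,0,-0.8]
    - [-1,0.6,0.1,0,-0.5]
    - [-1,0,0,0,0]
    - [-1,0,0,0,0]

```text
time: 7.7
tool_pos: [0.4783, 0.4309, 0.1613]
tcp_rot: [0.111, -3.139, -0.0]
wrist_force: [0.9, 1.3, 0.1]
width: 0.001
grip_force: 0.3
```

```bash
python3 - <<'E'
from h import *
look('t3',-6); pose(95)
P=cloud('top',np.load('top0.npz')['d']); dx=P[...,:2]-H; r=np.hypot(dx[...,0],dx[...,1]); az=np.degrees(np.arctan2(dx[...,1],dx[...,0]))
m=(abs(az+5)<32)&(r>.125)&(r<.17)&(P[...,2]>.007)&(P[...,2]<.018); q=dx[m]
(c,s,a)=cv2.minAreaRect(q.astype(np.float32)); print(c,s,a,np.degrees(np.arctan2(c[1],c[0])))
E
```

```text
balls [np.float64(-30.0), np.float64(-29.0), np.float64(-28.0), np.float64(-27.0), np.float64(-26.0), np.float64(-25.0), np.float64(-24.0), np.float64(-23.0), np.float64(-22.0), np.float64(-21.0), np.float64(-20.0)]
salt (0.5313049554824829, 0.3569146692752838) 0.02093621902167797 az -6.452160761212544 r 0.06572123188500432 top z 0.1216770298704287
t 7.75 p [0.4783 0.4309 0.1612] xaz -175.96 tilt [ 0.001  0.    -1.   ] w -0.0019444629132618226 F [0.22 0.32 1.06]
radial 0.0652849059734287 tang -0.018019781500589187
(0.13674139976501465, -0.013139192014932632) (0.09002833068370819, 0.037078406661748886) 84.40728759765625 -5.488579909133521
```

The ledge fit puts the opening at −5.5° and the salt is at −6.4°. I'll nudge 1° more, then back off and rise.

Call:
jog_arm:
  motion:
    - [-1,0.6,0.15,0,-0.5]
    - [-1,0.6,0.15,0,-0.5]
    - [-1,0,0,0,0]
    - [-1,0,0,0,0]
    - [-1,-2,0,0,0]
    - [-1,-5,0,0,0]
    - [-1,-6,0,0,0]
    - [-1,-6,0,0,0]
    - [-1,0,0,0,0]

```text
time: 8.5
tool_pos: [0.4978, 0.4327, 0.1613]
tcp_rot: [-0.137, 3.138, 0.0]
wrist_force: [0.6, -0.2, -0.4]
width: 0.001
grip_force: 0.0
```

```bash
python3 - <<'E'
from h import *
look('t4',-5.5); pose(96)
E
```

```text
balls [np.float64(-29.0), np.float64(-28.0), np.float64(-27.0), np.float64(-26.0), np.float64(-25.0), np.float64(-24.0), np.float64(-23.0), np.float64(-22.0), np.float64(-21.0), np.float64(-20.0), np.float64(-19.0), np.float64(90.0), np.float64(91.0), np.float64(92.0), np.float64(93.0), np.float64(94.0), np.float64(95.0), np.float64(96.0), np.float64(97.0), np.float64(98.0), np.float64(99.0)]
salt (0.5328991413116455, 0.3583415746688843) 0.021448347717523575 az -5.089664324204169 r 0.067163963110153 top z 0.12059733684043085
t 8.55 p [0.4972 0.4327 0.1612] xaz -175.0 tilt [-0.  0. -1.] w 0.0018189105084086218 F [-0.2  -0.68 -0.34]
radial 0.06471872086089893 tang -0.038166385631945916
```

Call:
jog_arm:
  motion:
    - [-1,0,0,-8,0]
    - [-1,0,0,-18,0]
    - [-1,0,0,-20,0]
    - [-1,0,0,-20,0]
    - [-1,0,0,-14,0]
    - [-1,0,20,0,0]
    - [-1,0,30,0,0]
    - [-1,0,30,0,0]
    - [-1,0,30,0,0]
    - [-1,0,30,0,0]

```text
time: 9.38
tool_pos: [0.4837, 0.5733, 0.2419]
tcp_rot: [-0.138, 3.138, 0.0]
wrist_force: [0.8, 1.0, 0.4]
width: 0.005
grip_force: 0.0
```

Call:
jog_arm:
  motion:
    - [-1,25,25,0,0]
    - [-1,25,25,0,0]
    - [-1,25,25,0,0]
    - [-1,25,25,0,0]
    - [-1,20,15,0,0]
    - [-1,0,0,0,0]
    - [-1,0,0,0,0]
    - [-1,0,0,0,0]

```text
time: 10.05
tool_pos: [0.3545, 0.6759, 0.2414]
tcp_rot: [-0.139, 3.138, -0.001]
wrist_force: [-0.2, -0.4, -1.1]
width: 0.001
grip_force: 0.0
```

```bash
python3 - <<'E'
from h import *
look('t5',-5.5); pose(96)
p,_=bot.read_camera('scene')
a=cv2.resize(np.load('t5.npz')['p'][140:280,160:310],(428,400)); b=cv2.resize(p[130:260,170:300],(370,400))
cv2.imwrite('pics/t5.png',np.hstack([a,b])[:,:,::-1])
E
```

```text
balls [np.float64(-151.0), np.float64(-150.0), np.float64(-149.0), np.float64(-148.0), np.float64(-147.0), np.float64(-146.0), np.float64(-145.0), np.float64(-144.0), np.float64(-143.0), np.float64(-142.0), np.float64(-141.0), np.float64(-140.0), np.float64(-30.0), np.float64(-29.0), np.float64(-28.0), np.float64(-27.0), np.float64(-26.0), np.float64(-25.0), np.float64(-24.0), np.float64(-23.0), np.float64(-22.0), np.float64(-21.0), np.float64(-20.0), np.float64(89.0), np.float64(90.0), np.float64(91.0), np.float64(92.0), np.float64(93.0), np.float64(94.0), np.float64(95.0), np.float64(96.0), np.float64(97.0), np.float64(98.0), np.float64(99.0)]
salt (0.5323659777641296, 0.3583329916000366) 0.021506046876311302 az -5.137686445665595 r 0.06663368662946828 top z 0.12100241613399955
t 10.1 p [0.3551 0.6756 0.2414] xaz -174.99 tilt [-0. -0. -1.] w -0.0011680336667080958 F [-0.03 -0.69 -0.63]
radial 0.32114475960287653 tang 0.07772164379296262
```

View pics/t5.png

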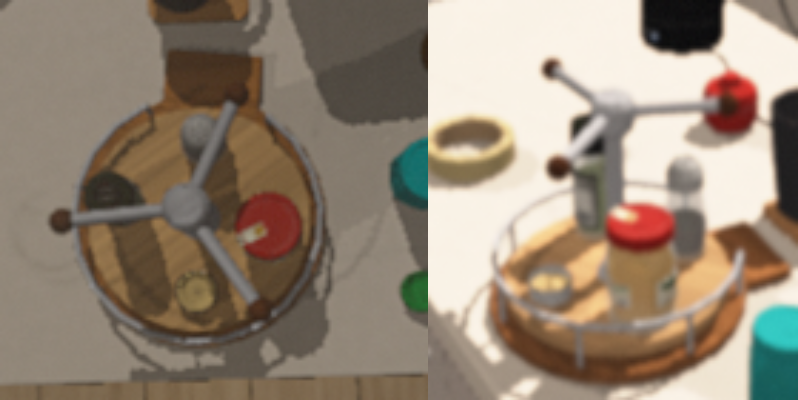

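The salt shaker (left crop 198,133) stands in the middle of the opening. All four things are upright, the tray is at rest and the arm is clear.

```bash
python3 -c "
from workcell import bot
print(bot.finish_job())"
```

```text
the job is handed in; nothing more can be done
None
```

The job is handed in: the tray was turned about 43° by pushing one spoke, and the salt shaker stands in the middle of the opening, within about half a degree by camera; all four things are upright, the tray is at rest and the arm is clear.

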